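# Slide a culture dish under the bench camera and hold the reflector flap at the set angle

### The arm

A 6-joint arm with a two-finger parallel gripper is mounted at the origin on the work surface. World frame = base frame: x ahead of the robot, y to its left, z up, the work surface at z = 0. Lengths are in m, angles in rad, forces in N, time in s.
With the tool pointing down it reaches from about 0.225 to 0.875 m from the base axis. Payload 3.4 kg.
Tool frame: the origin (TCP) lies between the finger pads; the fingertips stand 19 mm ahead of it and the grasp point (between the pads) is the TCP (manip.tip_reach is the distance from the TCP to the fingertips, in m); z points along the fingers, x is the direction in which the jaws open and shut, and the axes are right-handed (so a half turn about z gives the same grasp; the last joint's range is limited). The gripper opens to 85 mm and grips with 20 to 120 N. Pads are 22 mm wide; open, the fingers measure 114 mm over their backs; the gripper's body (76 mm by 85 mm) begins 54 mm behind the grasp point. The pads swing forward as they close: fully open they stand 13 mm farther back than shut.
Start: joints at [1.032, 0.276, 1.505, -0, 1.361, -0.121], TCP at [0.233, 0.526, 0.25] pointing down, gripper open.
Joint ranges: [-2.89, 2.89], [-0.75, 2.08], [0.22, 2.7], [-1.18, 4.32], [0.11, 2.71], [-2.7, 2.7]. Speed limits (rad/s): [2.57, 2.57, 3.14, 3.14, 3.14, 3.14].

### API

Orientations are given as a unit quaternion [w, x, y, z].
In Python, from rig import manip gives the robot as it stands.
- The arm moves only by the tool send_rows, never from a script. Its arguments are lists of equal length, an entry for each row: "delta_pos": the shift along the tool's x, y, z normalised to -1 to 1, where 1 is 40 cm, a list of three; "angular": the turn, a rotation vector about the tool's x, y, z normalised to -1 to 1, where 1 is 0.08 rad, a list of three. A call has 1 to 5 rows; each row shifts and turns the commanded pose from where the row before left it, along the tool's axes as they then stand; what a row does not reach is not made up. A row lasts 1/12 s, in which the tool goes at most 41.7 mm and 7.16 degrees, less where a joint would pass 70% of its speed; a pose out of reach is approached as far as the arm can. A call with a number of a shift or a turn outside -1 to 1 is refused whole. A call with a gripper value outside its range is refused whole. "hand" is the finger opening in mm, from 0 to 85.4, set as the call begins (left out, the last holds). The fingers move at their own pace and stop on an object; "squeeze" is the grip in N (left out, the last holds). Time passes only in rows, so rows that do not move let the fingers close. It gives the time, the measured TCP pose, the force and the opening at its end, in the units of the state.
- manip.get_state(): the state, without advancing time (a new reading comes with each control period).
- manip.get_image(name): name is "scene" or "top" or "wrist"; returns the picture (480x640x3 uint8, blue, green, red); there is no depth.
- manip.calibration(name): a dict with "fx", "fy", "cx", "cy" (pixels), "camera_from_world" (4x4, takes a point from world to camera coordinates). Camera axes: x right, y up, looking along -z (the intrinsics and any distortion apply to the point x, -y, -z); pixel columns grow to the right and rows downward; lengths in m; the calibration is good to about 2 mm. A picture is of the moment at which its call begins: read the wrist's pose just before it. calibration takes no time and is no camera call; for the wrist camera it gives the pose at the moment of the call.
- manip.sign_off(): hands the job in, once; it reports no verdict.
The state is a dict: "clock": time; "qpos": joint angles; "qd": joint speeds; "effort": joint torques, N m; "position": TCP position; "ee_rot": TCP orientation; "contact_force": force on the tool from outside, world axes, zero at the start; "moment": the same for the moment, N m; "width": finger opening in m.
Only numpy, scipy, OpenCV 4.12 (cv2) and the standard library are available. Lean on these libraries where they do the work, as an engineer would, in place of code of your own. Each camera call takes 0.05 s, during which the arm holds its last target.

### The job

Make the dish ready for its picture: slide the dish carrier by its upright knob along the track, under the camera bridge, until it is fully home against the stops, with the dish still lying flat in it. Then lift the white reflector flap by its ball knob until the flap is in line with the pointer set on its angle arc, and keep holding it there: finish while still holding the flap up, because it falls when let go. Do not shift the pointer, and leave the other glassware and things on the bench standing where they are.

Things in the scene. Friction and masses are not known exactly. Their poses are not given: they have to be found in the camera images.
- bay (a point): Middle of the viewing bay on the track floor (8 mm above the bench) under the lens. The imaging stand is fixed. x points along the track the way the carrier is pushed in (roughly away from the robot), y left, z up. Track: two rails 71 mm apart, tops 18 mm above the bench, from 260 mm before this point to the stops, whose faces are 36 mm past it.
- bridge (a point): Middle of the top of the grey camera bridge over the bay, 66 mm above the bench. It spans the track, 60 mm along it (30 mm either side of the bay's middle) and 112 mm across; underside 56 mm above the bench (lens barrel down to 47 mm). A black camera block on it reaches 100 mm.
- carrier_mid (a point): Loose aluminium dish carrier (plate 166 x 68 x 6 mm, about 0.25 kg, 1.5 mm play to each rail): underside of the plate below the dish seat's middle. x points along the track to its front end, 36 mm ahead; rear end 130 mm behind. Seat lips 5 mm high. Home (front on the stops) = this point on bay. Starts 70 to 100 mm before home; slides freely (1 to 3 N), no latch.
- carrier_knob (a point): Point to grip on the carrier's upright black round knob: 20 mm thick, rising from 14 to 66 mm above the bench; this point is on its axis, 48 mm above the bench, 115 mm behind carrier_mid.
- dish_mid (a point): Centre of the loose clear dish, 58 mm across, 14 mm high, lying in the carrier's seat with about 2 mm play; underside 14 mm above the bench.
- flap: White reflector flap right of the track, about 0.2 to 0.45 kg, origin on its hinge line 45 mm above the bench. x runs along the hinge, parallel to the bay's x; y points from the panel back to the hinge. Panel: 119 mm out on the -y side, x -60 to 100 mm. Starts level (angle 0). Raising turns it about -x, free edge up and towards the bridge, at most 1.5 rad. Falls when let go.
- flap_knob (a point): Centre of the black ball knob, 28 mm across, on an 8 mm stem 40 mm past the flap's free edge: x -30, y -160, z 0 mm in the flap's frame (160 mm from the hinge line; 45 mm above the bench at the start). Free space under and around it. Gripped from two sides along the hinge direction, the ball turns easily between the fingers.
- pointer_tip (a point): Outer end of the thin steel pointer, 128 mm long, turning on the flap's hinge line beside the flap's far end (flap x = +114 mm), in front of an open steel quarter arc of 105 mm radius with tick marks. y points back to the hinge, as the flap's y does. It stays where it is set; do not touch it.
- pointer (a joint): Angle of the pointer above level, rad, in the same sense as the flap's raising (0 = level as the flap at the start; set somewhere from 0.55 to 1.0). The flap must be raised to this angle.
- flask_a: Bystander, to be left alone: conical glass flask with a white stopper, 74 mm across the foot, 122 mm tall; origin under its middle.
- flask_b: Bystander, to be left alone: smaller conical flask, 63 mm across, 104 mm tall; origin under its middle.
- bottle_a: Bystander, to be left alone: square glass bottle with a white cap, 44 mm square, 117 mm tall; origin under its middle.
- stack_a: Bystander, to be left alone: stack of three closed dishes, 60 mm across, 42 mm tall; origin under its middle.
- stack_b: Bystander, to be left alone: stack of two closed dishes, 90 mm across, 30 mm tall; origin under its middle.
- tape: Bystander, to be left alone: cardboard-coloured ring (tape core) lying flat, 80 mm across, 19 mm tall; origin under its middle.
There are look-alikes about, which are no part of the job. Leave any blue look-alike of the part that bears carrier_mid alone.

How it is judged:
On the way, in this order (a step that is already met when the one before it is completed fails the run):
1. the carrier is fully home under the camera, the dish flat in it, the flap still down (horizontal distance between carrier_mid and bay below 0.007 m and angle between the x axis of carrier_mid and the x axis of bay, either way round below 0.08 rad and z of carrier_mid in the frame of bay below 0.003 m and horizontal distance between dish_mid and carrier_mid below 0.007 m and angle between dish_mid's own z axis and vertical below 0.1 rad and height (world z) of flap_knob below 0.07 m), for 0.2 s.
2. the flap is held in line with the pointer (angle between the y axis of flap and the y axis of pointer_tip, either way round below 0.08 rad and angular speed of flap below 0.15 rad/s and contact force between flap and the fingers above 0.3 N), for 0.5 s.
At the end, for the whole second after the job is handed in: The carrier is within 7 mm of home on the track, the dish flat (0.1 rad) in its seat (7 mm), and the flap is held still by the gripper within 0.08 rad of the pointer's angle (contact over 0.3 N, turning slower than 0.15 rad/s) (all of step 2 and horizontal distance between carrier_mid and bay below 0.007 m and angle between the x axis of carrier_mid and the x axis of bay, either way round below 0.08 rad and z of carrier_mid in the frame of bay below 0.003 m and horizontal distance between dish_mid and carrier_mid below 0.007 m and angle between dish_mid's own z axis and vertical below 0.1 rad); the arm keeps its last pose, push and grip.
It fails at once if the pointer is shifted (its end by more than 12 mm) (distance of pointer_tip from where it was at the start of the episode above 0.012 m).
It fails at once if the dish is lifted off the track or tipped (height (world z) of dish_mid above 0.05 m or angle between dish_mid's own z axis and vertical above 0.35 rad).
It fails at once if a bystander is shifted by more than 25 mm or toppled (distance of any of flask_a, flask_b, bottle_a, stack_a, stack_b, tape from where it was at the start of the episode above 0.025 m or angle between any of flask_a, flask_b, bottle_a, stack_a, stack_b, tape's own z axis and vertical above 0.4 rad).
It also fails if it takes over 51 s, if anything falls off the work surface, if the arm or the gripper's body presses on something with over 40 N, if the wrist force passes 120 N, or if a joint passes its speed limit or range.

## Working session

There is one attempt and no reset: what is moved stays moved. The work goes in short steps, Python scripts to look and compute and a tool call to move; the robot and the scene stay as the last step left them, time stands still between calls to the robot, and variables do not carry over. Pictures are saved under pics/ and viewed, and the job is handed in when it is done.

Besides the shell and the picture viewer there is one more tool, called after "Emit:" as name(argument=value, ...) on one line, values as JSON. send_rows: Moves the arm, as the interface text tells. Scaled input: -1 to 1 covers 40 cm each way for a shift and 0.08 rad each way for a turn. Its arguments: {"type":"object","properties":{"delta_pos":{"type":"array","items":{"type":"array","items":{"type":"number"}}},"angular":{"type":"array","items":{"type":"array","items":{"type":"number"}}},"hand":{"type":"number"},"squeeze":{"type":"number"}},"required":["delta_pos","angular"]}

```bash
ls; mkdir -p pics
python3 - <<'E'
from rig import manip
import cv2
print(manip.get_state())
for n in ("scene","top","wrist"):
    c=manip.calibration(n); print(n,c)
    cv2.imwrite(f"pics/{n}0.png",manip.get_image(n))
E
```

```text
pics
{'clock': 0.0, 'qpos': array([ 1.03197882e+00,  2.76586001e-01,  1.50613373e+00,  1.32271456e-05,
        1.36067997e+00, -1.20991740e-01]), 'qd': array([ 0.00142548, -0.00133585, -0.00114554, -0.00022033,  0.00082112,
        0.00104893]), 'effort': array([-3.00860076e-03, -4.16769111e+01, -2.45802552e+01, -3.66975546e-04,
        1.09451966e-02,  2.43815848e-07]), 'position': array([0.23306441, 0.52511431, 0.24944456]), 'ee_rot': array([ 3.91657315e-04,  8.38384043e-01,  5.45079242e-01, -8.14248310e-04]), 'contact_force': array([ 0.14591482,  0.53362406, -0.16638289]), 'moment': array([-0.00171782,  0.00276863, -0.01277944]), 'width': 0.08530358784613211}
scene {'fx': 475.92935862058084, 'fy': 475.92935862058084, 'cx': 323.8058212340508, 'cy': 240.89480809241786, 'camera_from_world': array([[-4.03372377e-01,  9.15035899e-01,  1.69507875e-04,
         1.73927405e-01],
       [-5.90665790e-01, -2.60522803e-01,  7.63702687e-01,
         3.07905706e-01],
       [ 6.98859536e-01,  3.07956446e-01,  6.45568104e-01,
        -1.34048797e+00],
       [ 0.00000000e+00,  0.00000000e+00,  0.00000000e+00,
         1.00000000e+00]])}
top {'fx': 578.591567554024, 'fy': 578.591567554024, 'cx': 319.90513982856254, 'cy': 244.46133840134874, 'camera_from_world': array([[ 0.00421502, -0.99977394, -0.02084004,  0.04787702],
       [ 0.99964697,  0.00366595,  0.02631525, -0.55452609],
       [-0.0262329 , -0.0209436 ,  0.99943644, -1.23139337],
       [ 0.        ,  0.        ,  0.        ,  1.        ]])}
wrist {'fx': 402.0241356764393, 'fy': 402.0241356764393, 'cx': 316.63032817310136, 'cy': 241.35380692892784, 'camera_from_world': array([[ 0.40723345,  0.91332205, -0.001935  , -0.57356666],
       [-0.87850981,  0.39113018, -0.27429492,  0.03471647],
       [-0.24976277,  0.11340198,  0.96164367, -0.37952072],
       [ 0.        ,  0.        ,  0.        ,  1.        ]])}
```

View pics/scene0.png

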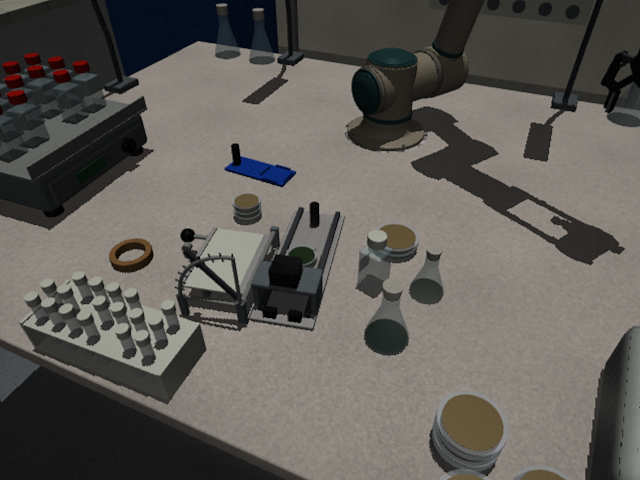

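View pics/top0.png

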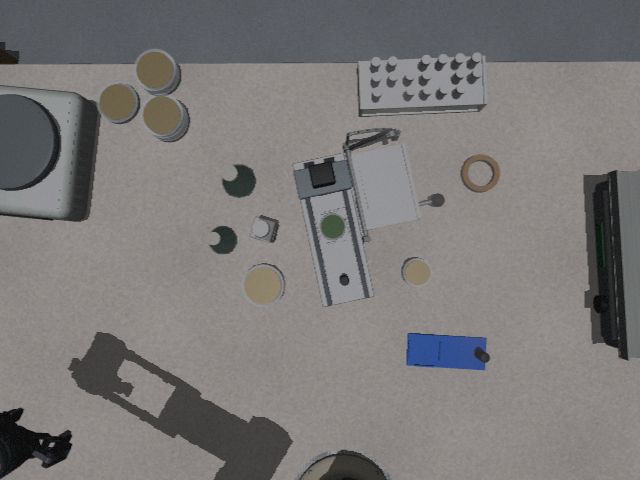

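View pics/wrist0.png

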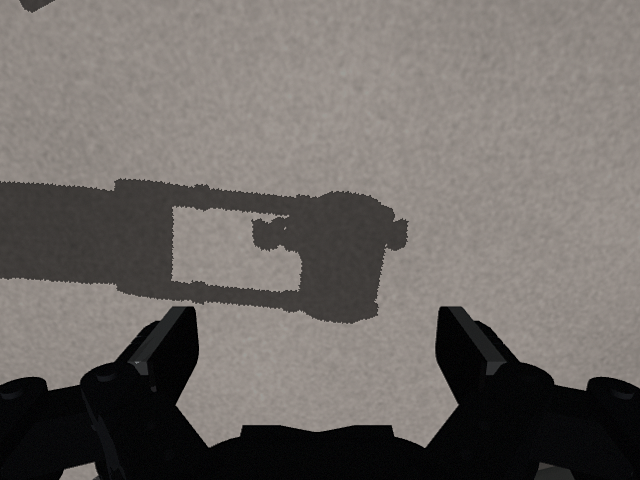

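The top picture has these candidates. For the carrier knob there is the black knob on the aluminium plate in the track (344,279) and the black knob on the blue look-alike (482,355), so I choose (344,279). For the flap knob there is the ball on a stem at (437,200), right of the white panel. The black camera block (321,174) is neither. I'll check both in a close crop.

Run:
```python
import cv2
t=cv2.imread("pics/top0.png")[115:315,285:455]
cv2.imwrite("pics/topc.png",cv2.convertScaleAbs(cv2.resize(t,(510,600),interpolation=cv2.INTER_CUBIC),alpha=1.5))
s=cv2.imread("pics/scene0.png")[190:335,165:355]
cv2.imwrite("pics/scc.png",cv2.convertScaleAbs(cv2.resize(s,(760,580),interpolation=cv2.INTER_CUBIC),alpha=1.8))
```

```text
(no output)
```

View pics/topc.png

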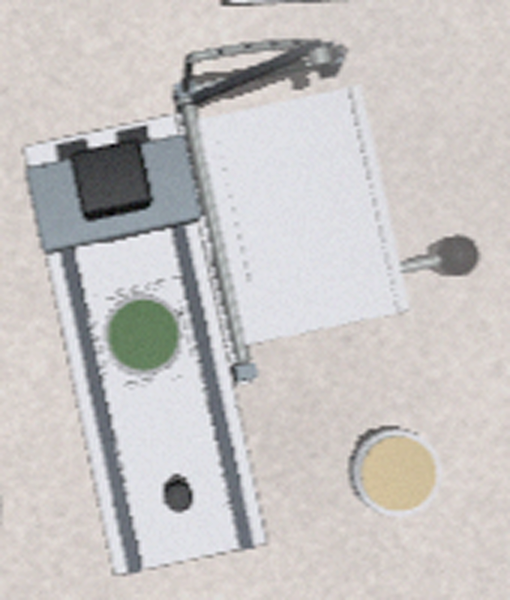

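View pics/scc.png

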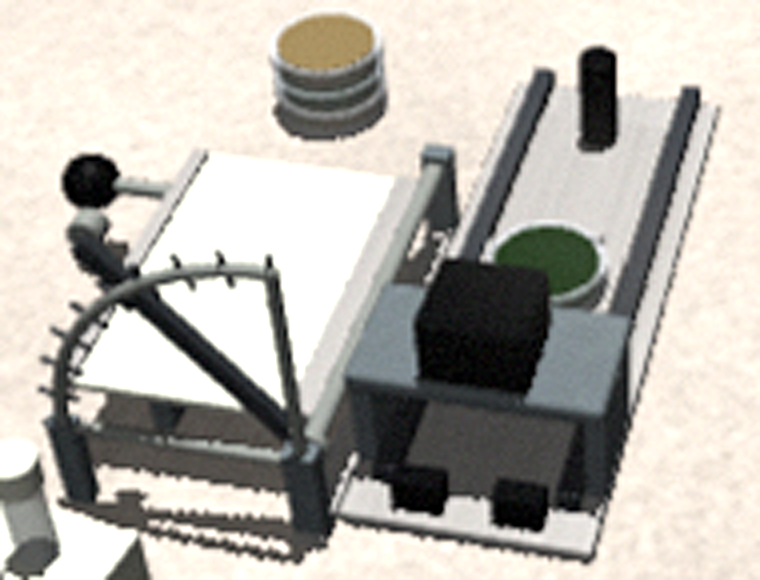

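```bash
cat > h.py <<'E'
import numpy as np
from rig import manip
def ray(name,u,v,cal=None):
    c=cal or manip.calibration(name);T=c["camera_from_world"];R=T[:3,:3]
    d=np.array([(u-c["cx"])/c["fx"],-(v-c["cy"])/c["fy"],-1.]);return -R.T@T[:3,3],R.T@d
def atz(name,u,v,z,cal=None):
    o,d=ray(name,u,v,cal);return o+d*(z-o[2])/d[2]
def proj(name,P,cal=None):
    c=cal or manip.calibration(name);p=c["camera_from_world"]@np.r_[P,1]
    return np.array([c["cx"]-c["fx"]*p[0]/p[2],c["cy"]+c["fy"]*p[1]/p[2]])
E
cat > m.py <<'E'
from h import *
T=lambda u,v,z:atz("top",285+u/3,115+v/3,z)
S=lambda u,v,z:atz("scene",165+u/4,190+v/4,z)
for n,p in dict(nl=T(47,252,.066),nr=T(200,218,.066),fl=T(27,168,.066),fr=T(187,137,.066),platel=T(118,573,.008),plater=T(266,543,.008),knob=T(179,497,.066),knobS=S(598,55,.066),ball=T(458,256,.045),ballS=S(91,181,.045),dish=T(143,335,.02),
  nlS=S(630,316,.066), flapn=T(405,313,.045),flapf=T(355,87,.045),hn=T(243,370,.045),hf=T(183,95,.045)).items(): print(n,p[:2].round(4))
E
python3 m.py
```

```text
nl [0.6457 0.0886]
nr [ 0.6692 -0.0156]
fl [0.7032 0.1026]
fr [ 0.7246 -0.0066]
platel [0.4229 0.04  ]
plater [ 0.4448 -0.0651]
knob [ 0.4793 -0.0019]
knobS [0.4791 0.0006]
ball [ 0.6457 -0.1945]
ballS [ 0.6459 -0.1926]
dish [0.5919 0.0229]
nlS [0.6473 0.0928]
flapn [ 0.6062 -0.158 ]
flapf [ 0.7631 -0.1235]
hn [ 0.5664 -0.0463]
hf [ 0.7575 -0.0043]
```

```bash
cat >> h.py <<'E'
th=0.215
xh=np.array([np.cos(th),np.sin(th),0]);yh=np.array([-np.sin(th),np.cos(th),0]);zh=np.array([0,0,1.])
ball=np.array([.6458,-.1935,.045])
fo=ball+.030*xh+.160*yh
def fl(x,r,a): return fo+x*xh-r*np.cos(a)*yh+r*np.sin(a)*zh
E
python3 - <<'E'
from h import *
import cv2
print(fo, "bay",(fo+.0597*xh+.062*yh))
c=manip.calibration("wrist")["camera_from_world"];print("cam",-c[:3,:3].T@c[:3,3])
for n,(x0,y0,x1,y1,k) in dict(top=(335,115,455,215,6),scene=(165,220,265,320,6)).items():
    im=cv2.imread(f"pics/{n}0.png")[y0:y1,x0:x1]
    im=cv2.convertScaleAbs(cv2.resize(im,None,fx=k,fy=k,interpolation=cv2.INTER_CUBIC),alpha=2)
    for a in (.55,.7,.85,1.0):
        q=[tuple(int(round(t)) for t in (proj(n,fl(.114,r,a))-[x0-.5,y0-.5])*k) for r in (0,.128)]
        cv2.line(im,q[0],q[1],(0,0,255) if a!=.7 else (0,200,0),1)
    cv2.imwrite(f"pics/{n}p.png",im)
E
```

```text
[ 0.6409737  -0.03078335  0.045     ] bay [0.68607165 0.04252602 0.045     ]
cam [0.16930725 0.55334929 0.37348839]
```

View pics/scenep.png

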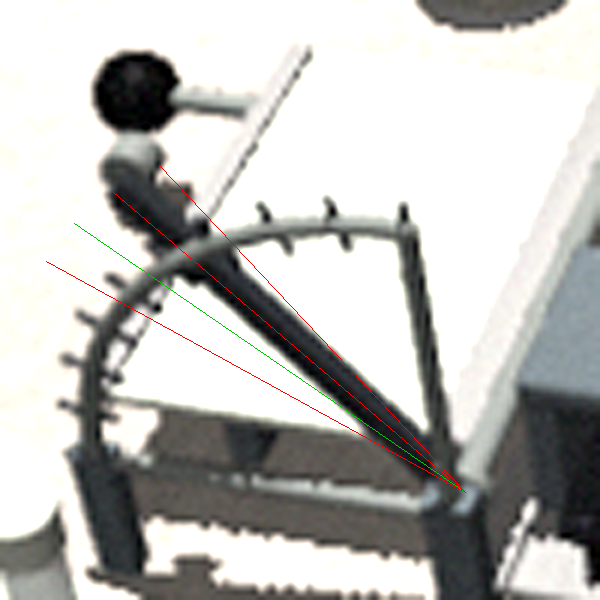

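View pics/topp.png

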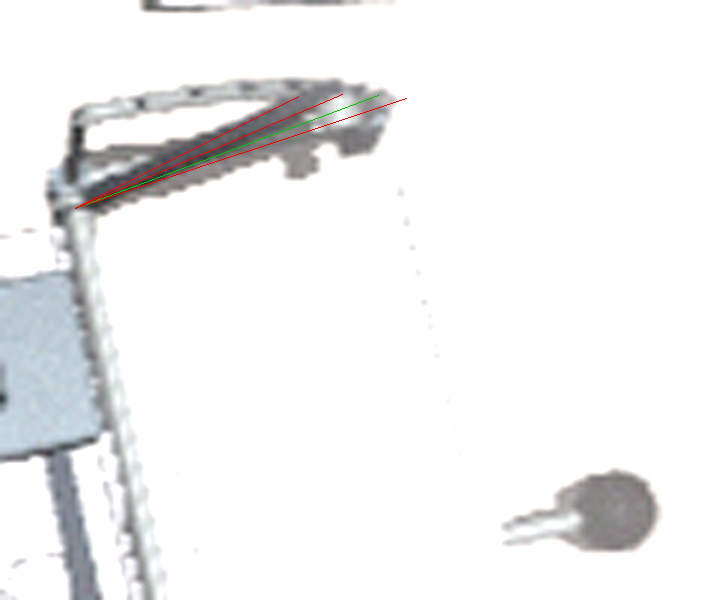

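```bash
cat >> h.py <<'E'
from scipy.spatial.transform import Rotation as Ro
def st():
    s=manip.get_state();q=s["ee_rot"];R=Ro.from_quat([q[1],q[2],q[3],q[0]])
    return s,R
def target_R(h=th): # tool down, tool x heading h
    x=np.array([np.cos(h),np.sin(h),0]);z=np.array([0,0,-1.]);return Ro.from_matrix(np.c_[x,np.cross(z,x),z])
def plan(P,h=th,n=None,Rt=None,step=.038):
    s,R=st();p=s["position"].copy();Rt=Rt or target_R(h)
    dr=(R.inv()*Rt).as_rotvec()
    n=n or int(max(np.ceil(np.linalg.norm(P-p)/step),np.ceil(np.abs(dr).max()/.078)))
    for i in range(n):
        d=R.inv().apply((P-p)/(n-i))/.4
        a=(R.inv()*Rt).as_rotvec()/(n-i)/.08
        d=d.round(3);a=a.round(2)
        if i%5==0: print("--")
        print(d.tolist(),a.tolist())
        p=p+R.apply(d*.4);R=R*Ro.from_rotvec(a*.08)
    print("end",p.round(4))
E
python3 - <<'E'
from h import *
plan(np.array([.4792,-.0005,.15]))
E
```

```text
--
[-0.059, 0.068, 0.016] [0.0, 0.0, 0.73]
[-0.055, 0.072, 0.016] [0.0, 0.0, 0.73]
[-0.051, 0.075, 0.016] [0.0, 0.0, 0.73]
[-0.047, 0.078, 0.016] [0.0, 0.0, 0.73]
[-0.042, 0.08, 0.016] [0.0, 0.0, 0.73]
--
[-0.037, 0.083, 0.015] [0.0, 0.0, 0.73]
[-0.032, 0.085, 0.016] [0.0, 0.0, 0.73]
[-0.027, 0.086, 0.015] [0.0, 0.0, 0.74]
[-0.022, 0.088, 0.016] [0.0, 0.0, 0.73]
[-0.017, 0.089, 0.015] [0.0, 0.0, 0.74]
--
[-0.012, 0.09, 0.016] [0.0, 0.0, 0.73]
[-0.007, 0.091, 0.015] [0.0, 0.0, 0.74]
[-0.001, 0.091, 0.016] [0.0, 0.0, 0.73]
[0.004, 0.091, 0.015] [0.0, 0.0, 0.74]
[0.009, 0.09, 0.016] [0.01, 0.01, 0.73]
--
[0.015, 0.089, 0.015] [0.0, 0.0, 0.74]
end [ 4.792e-01 -4.000e-04  1.500e-01]
```

Emit:
send_rows(delta_pos=[[-0.059,0.068,0.016],[-0.055,0.072,0.016],[-0.051,0.075,0.016],[-0.047,0.078,0.016],[-0.042,0.08,0.016]], angular=[[0,0,0.73],[0,0,0.73],[0,0,0.73],[0,0,0.73],[0,0,0.73]])

```text
clock: 0.57
position: [0.3103, 0.36, 0.2178]
ee_rot: [0.0, 0.909, 0.416, -0.0]
contact_force: [1.3, 1.0, 0.5]
width: 0.0854
```

Emit:
send_rows(delta_pos=[[-0.037,0.083,0.015],[-0.032,0.085,0.016],[-0.027,0.086,0.015],[-0.022,0.088,0.016],[-0.017,0.089,0.015]], angular=[[0,0,0.73],[0,0,0.73],[0,0,0.74],[0,0,0.73],[0,0,0.74]])

```text
clock: 0.98
position: [0.3876, 0.1959, 0.1872]
ee_rot: [-0.0, 0.96, 0.279, 0.0]
contact_force: [0.6, 0.2, -0.7]
width: 0.0854
```

Emit:
send_rows(delta_pos=[[-0.012,0.09,0.016],[-0.007,0.091,0.015],[-0.001,0.091,0.016],[0.004,0.091,0.015],[0.009,0.09,0.016]], angular=[[0,0,0.73],[0,0,0.74],[0,0,0.73],[0,0,0.74],[0,0,0.73]])

```text
clock: 1.4
position: [0.4644, 0.0309, 0.156]
ee_rot: [-0.0, 0.991, 0.135, 0.0]
contact_force: [-0.9, 0.1, 0.3]
width: 0.0854
```

Emit:
send_rows(delta_pos=[[0.015,0.089,0.015],[0,0,0],[0,0,0]], angular=[[0,0,0.74],[0,0,0],[0,0,0]])

```text
clock: 1.65
position: [0.4798, -0.0016, 0.1496]
ee_rot: [-0.0, 0.994, 0.105, -0.001]
contact_force: [-0.0, 0.7, 0.1]
width: 0.0854
```

Run:
```python
from h import *
import cv2
c=manip.calibration("wrist"); im=manip.get_image("wrist"); cv2.imwrite("pics/w1.png",cv2.convertScaleAbs(im,alpha=1.5))
print(proj("wrist",[.4792,-.0005,.066],c),proj("wrist",[.4792,-.0005,.014],c))
```

```text
[317.09245406 257.38347962] [317.1136144  233.03642584]
```

View pics/w1.png

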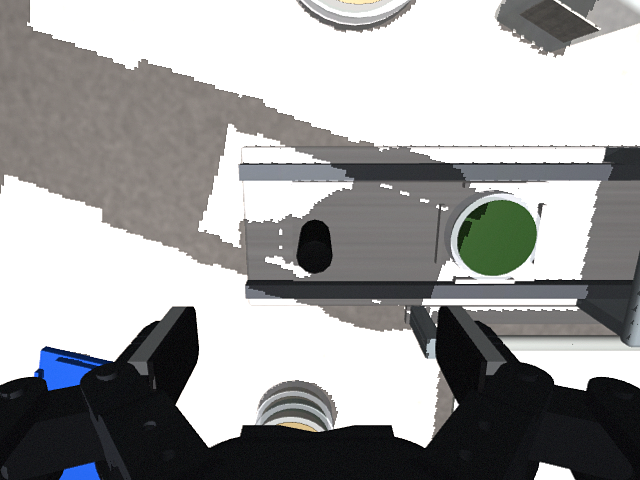

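Wrist view: the knob runs from its base (315,235) to its top (315,257), within 2 px of where I predicted. The dish is at (495,237). I'll descend and grip.

Emit:
send_rows(delta_pos=[[0,0,0.085],[0,0,0.085],[0,0,0.085],[0,0,0],[0,0,0]], angular=[[0,0,0],[0,0,0],[0,0,0],[0,0,0],[0,0,0]])

```text
clock: 2.12
position: [0.4775, 0.0015, 0.0476]
ee_rot: [-0.001, 0.994, 0.108, -0.002]
contact_force: [0.4, -0.7, -0.1]
width: 0.0856
```

Emit:
send_rows(delta_pos=[[0,0,0],[0,0,0],[0,0,0],[0,0,0],[0,0,0]], angular=[[0,0,0],[0,0,0],[0,0,0],[0,0,0],[0,0,0]], hand=10, squeeze=30)

```text
clock: 2.53
position: [0.4801, 0.0, 0.0494]
ee_rot: [0.0, 0.994, 0.107, 0.001]
contact_force: [-0.3, 0.1, -0.1]
width: 0.0259
```

Emit:
send_rows(delta_pos=[[0,0,0],[0,0,0],[0,0,0],[0,0,0],[0,0,0]], angular=[[0,0,0],[0,0,0],[0,0,0],[0,0,0],[0,0,0]])

```text
clock: 2.95
position: [0.4795, -0.0, 0.0493]
ee_rot: [0.0, 0.994, 0.107, 0.0]
contact_force: [-1.8, -0.4, 5.5]
width: 0.0193
```

Emit:
send_rows(delta_pos=[[0.01,0,0],[0.02,0,0],[0.02,0,0],[0.02,0,0],[0.02,0,0]], angular=[[0,0,0],[0,0,0],[0,0,0],[0,0,0],[0,0,0]])

```text
clock: 3.37
position: [0.5123, 0.0075, 0.0492]
ee_rot: [-0.0, 0.994, 0.107, -0.002]
contact_force: [-7.4, -0.7, 10.8]
width: 0.0193
```

Emit:
send_rows(delta_pos=[[0.02,0,0],[0.02,0,0],[0.02,0,0],[0.02,0,0],[0.015,0,0]], angular=[[0,0,0],[0,0,0],[0,0,0],[0,0,0],[0,0,0]])

```text
clock: 3.78
position: [0.5502, 0.0156, 0.0492]
ee_rot: [0.0, 0.994, 0.107, -0.002]
contact_force: [-7.3, -0.9, 10.1]
width: 0.0192
```

Emit:
send_rows(delta_pos=[[0.01,0,-0.001],[0.01,0,0],[0.01,0,0],[0.01,0,0],[0,0,0]], angular=[[0,0,0],[0,0,0],[0,0,0],[0,0,0],[0,0,0]])

```text
clock: 4.2
position: [0.5672, 0.0191, 0.0493]
ee_rot: [-0.0, 0.994, 0.107, -0.0]
contact_force: [-1.9, -0.2, 5.3]
width: 0.0189
```

Emit:
send_rows(delta_pos=[[0.008,0,0],[0.008,0,0],[0,0,0]], angular=[[0,0,0],[0,0,0],[0,0,0]])

```text
clock: 4.45
position: [0.5728, 0.0204, 0.0493]
ee_rot: [-0.0, 0.994, 0.107, -0.001]
contact_force: [-4.7, -0.3, 6.2]
width: 0.0193
```

Emit:
send_rows(delta_pos=[[0.005,0,0],[0,0,0]], angular=[[0,0,0],[0,0,0]])

```text
clock: 4.62
position: [0.5728, 0.0204, 0.0493]
ee_rot: [0.0, 0.994, 0.107, -0.003]
contact_force: [-8.1, -1.6, 9.7]
width: 0.0193
```

Emit:
send_rows(delta_pos=[[0.005,0,0],[0,0,0]], angular=[[0,0,0],[0,0,0]])

```text
clock: 4.78
position: [0.5728, 0.0204, 0.0492]
ee_rot: [0.0, 0.994, 0.108, -0.005]
contact_force: [-11.1, -4.5, 12.5]
width: 0.0192
```

Force rose to 11 N with no motion, so the carrier is on the stops. I'll ease the push, open, and check.

Emit:
send_rows(delta_pos=[[-0.008,0,0],[0,0,0]], angular=[[0,0,0],[0,0,0]])

```text
clock: 4.95
position: [0.5728, 0.0204, 0.0493]
ee_rot: [0.0, 0.994, 0.107, -0.001]
contact_force: [-5.2, -0.5, 6.7]
width: 0.0194
```

Emit:
send_rows(delta_pos=[[0,0,0],[0,0,0],[0,0,0],[0,0,0],[0,0,0]], angular=[[0,0,0],[0,0,0],[0,0,0],[0,0,0],[0,0,0]], hand=70)

```text
clock: 5.37
position: [0.5747, 0.0208, 0.0485]
ee_rot: [-0.0, 0.994, 0.107, 0.0]
contact_force: [0.4, -0.5, -0.2]
width: 0.0702
```

Emit:
send_rows(delta_pos=[[0,0,-0.08],[0,0,-0.09],[0,0,-0.09],[0,0,-0.09],[0,0,0]], angular=[[0,0,0],[0,0,0],[0,0,0],[0,0,0],[0,0,0]])

```text
clock: 5.78
position: [0.579, 0.0205, 0.1964]
ee_rot: [0.001, 0.994, 0.107, 0.007]
contact_force: [0.8, -0.5, -0.0]
width: 0.0702
```

Run:
```python
from h import *
import cv2
c=manip.calibration("wrist"); im=manip.get_image("wrist"); cv2.imwrite("pics/w2.png",cv2.convertScaleAbs(im,alpha=1.5))
s=manip.get_image("scene"); cv2.imwrite("pics/s2.png",s)
cv2.imwrite("pics/s2c.png",cv2.convertScaleAbs(cv2.resize(s[190:335,165:355],(760,580),interpolation=cv2.INTER_CUBIC),alpha=1.8))
print(proj("wrist",[.5728,.0204,.066],c))
```

```text
[305.17672443 234.06518824]
```

View pics/w2.png

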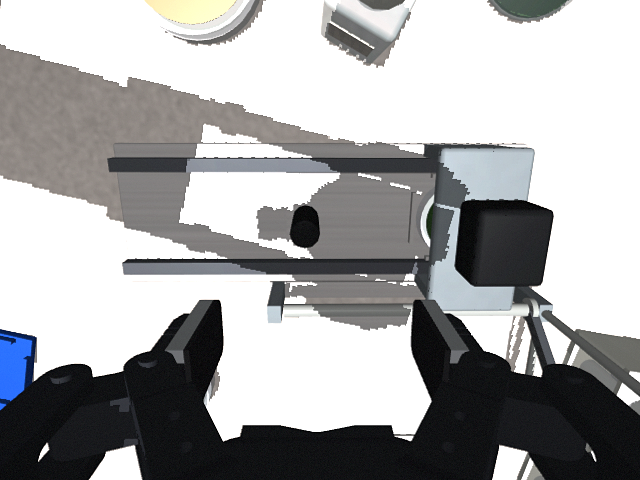

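View pics/s2c.png

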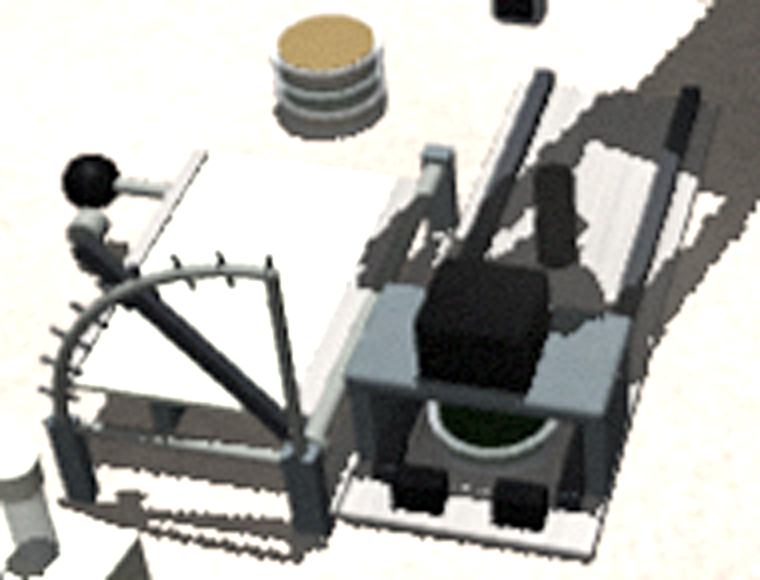

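The carrier is home: the knob is at (305,235) where predicted, and the scene picture shows the dish lying flat under the bridge. Next is the flap knob.

Run:
```python
from h import *
plan(np.array([.6458,-.1935,.16]))
```

```text
--
[0.01, 0.093, 0.013] [0.0, -0.01, -0.0]
[0.009, 0.094, 0.013] [0.0, -0.01, -0.0]
[0.01, 0.093, 0.013] [0.0, -0.01, -0.0]
[0.009, 0.094, 0.013] [0.0, -0.01, -0.0]
[0.01, 0.093, 0.013] [0.01, -0.01, -0.0]
--
[0.009, 0.094, 0.012] [0.0, -0.0, -0.0]
end [ 0.6457 -0.1937  0.16  ]
```

Emit:
send_rows(delta_pos=[[0.01,0.093,0.013],[0.009,0.094,0.013],[0.01,0.093,0.013],[0.009,0.094,0.013],[0.01,0.093,0.013]], angular=[[0,0,0],[0,0,0],[0,0,0],[0,0,0],[0,0,0]])

```text
clock: 6.3
position: [0.6321, -0.1589, 0.1601]
ee_rot: [-0.001, 0.994, 0.107, -0.002]
contact_force: [0.4, 0.8, -0.5]
width: 0.0702
```

Emit:
send_rows(delta_pos=[[0.009,0.094,0.012],[0,0,0],[0,0,0],[0,0,0]], angular=[[0,0,0],[0,0,0],[0,0,0],[0,0,0]])

```text
clock: 6.63
position: [0.6433, -0.1931, 0.1557]
ee_rot: [-0.001, 0.994, 0.107, -0.002]
contact_force: [-0.7, -0.3, -0.6]
width: 0.0702
```

Run:
```python
from h import *
import cv2
c=manip.calibration("wrist"); im=manip.get_image("wrist"); cv2.imwrite("pics/w3.png",cv2.convertScaleAbs(im,alpha=1.5))
print(proj("wrist",[.6458,-.1935,.045],c),proj("wrist",fl(.114,.128,.9),c),proj("wrist",fl(.114,0,.9),c),st()[0]["position"])
np.save("c3.npy",c["camera_from_world"])
```

```text
[321.87555234 247.10519109] [784.43056736  91.66255393] [610.29788588 -60.30087828] [ 0.6434617  -0.19249715  0.15640466]
```

View pics/w3.png

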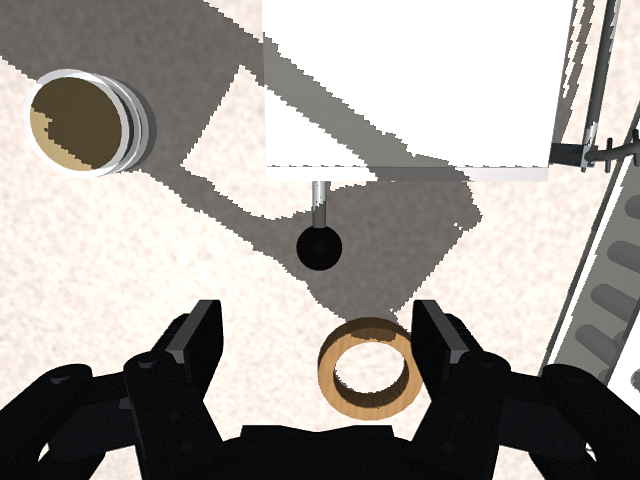

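Ball knob at (319,248), predicted (322,247). I'll descend and grip it along the hinge direction.

Emit:
send_rows(delta_pos=[[0.003,0.004,0.09],[0,0,0.09],[0,0,0.07],[0,0,0.028],[0,0,0]], angular=[[0,0,0],[0,0,0],[0,0,0],[0,0,0],[0,0,0]])

```text
clock: 7.1
position: [0.6435, -0.1925, 0.0435]
ee_rot: [-0.002, 0.994, 0.108, -0.003]
contact_force: [-0.5, 0.8, 0.5]
width: 0.0696
```

Emit:
send_rows(delta_pos=[[0,0,0],[0,0,0],[0,0,0],[0,0,0],[0,0,0]], angular=[[0,0,0],[0,0,0],[0,0,0],[0,0,0],[0,0,0]], hand=15, squeeze=30)

```text
clock: 7.52
position: [0.645, -0.1957, 0.0492]
ee_rot: [0.001, 0.994, 0.107, -0.001]
contact_force: [-5.1, -0.6, 6.3]
width: 0.0261
```

Emit:
send_rows(delta_pos=[[0,0,0],[0,0,0],[0,0,0],[0,0,0]], angular=[[0,0,0],[0,0,0],[0,0,0],[0,0,0]])

```text
clock: 7.85
position: [0.645, -0.1958, 0.0492]
ee_rot: [0.001, 0.994, 0.107, -0.0]
contact_force: [-4.8, 0.3, 6.1]
width: 0.0258
```

Run:
```python
from h import *
import cv2
c=manip.calibration("wrist"); im=manip.get_image("wrist"); cv2.imwrite("pics/w4.png",cv2.convertScaleAbs(im,alpha=1.5))
print(st()[0]["position"],st()[0]["contact_force"])
```

```text
[ 0.6449829  -0.19576739  0.04917143] [-4.82637026 -1.305849    5.56916218]
```

View pics/w4.png

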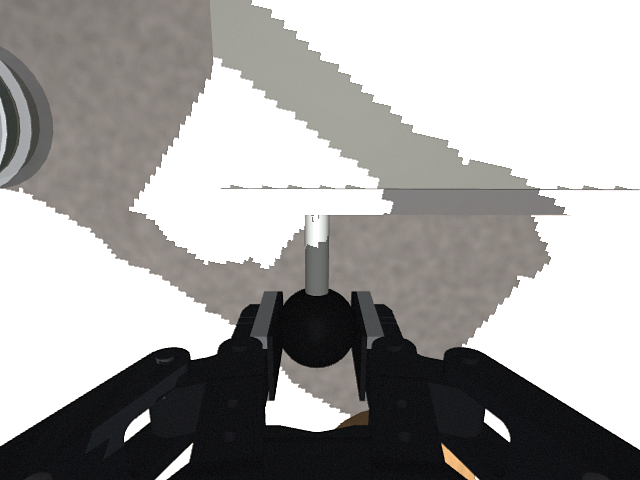

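The ball is centred between the pads at (318,327), with the stem towards the panel. I'll lift along the arc.

Run:
```python
import numpy as np
a=np.linspace(0,.85,16)
for i in range(15):
    if i%5==0: print("--")
    print([0,round(.4*(np.cos(a[i+1])-np.cos(a[i])),3),round(-.4*(np.sin(a[i+1])-np.sin(a[i])),3)],end=",")
```

```text
--
[0, np.float64(-0.001), np.float64(-0.023)],[0, np.float64(-0.002), np.float64(-0.023)],[0, np.float64(-0.003), np.float64(-0.022)],[0, np.float64(-0.004), np.float64(-0.022)],[0, np.float64(-0.006), np.float64(-0.022)],--
[0, np.float64(-0.007), np.float64(-0.022)],[0, np.float64(-0.008), np.float64(-0.021)],[0, np.float64(-0.009), np.float64(-0.021)],[0, np.float64(-0.01), np.float64(-0.02)],[0, np.float64(-0.012), np.float64(-0.019)],--
[0, np.float64(-0.013), np.float64(-0.019)],[0, np.float64(-0.014), np.float64(-0.018)],[0, np.float64(-0.015), np.float64(-0.017)],[0, np.float64(-0.016), np.float64(-0.016)],[0, np.float64(-0.017), np.float64(-0.015)],
```

Emit:
send_rows(delta_pos=[[0,-0.001,-0.023],[0,-0.002,-0.023],[0,-0.003,-0.022],[0,-0.004,-0.022],[0,-0.006,-0.022]], angular=[[0,0,0],[0,0,0],[0,0,0],[0,0,0],[0,0,0]])

```text
clock: 8.32
position: [0.6434, -0.1886, 0.0924]
ee_rot: [-0.0, 0.994, 0.107, -0.001]
contact_force: [-4.9, -2.7, -3.0]
width: 0.0259
```

Run:
```python
from h import *
import cv2
c=manip.calibration("wrist"); im=manip.get_image("wrist"); cv2.imwrite("pics/w5.png",cv2.convertScaleAbs(im,alpha=1.5))
s=st()[0];print(s["position"],s["contact_force"],s["width"])
```

```text
[ 0.64334179 -0.18809202  0.0940942 ] [-6.19986564 -1.89525313 -0.9399289 ] 0.02584911636580472
```

View pics/w5.png

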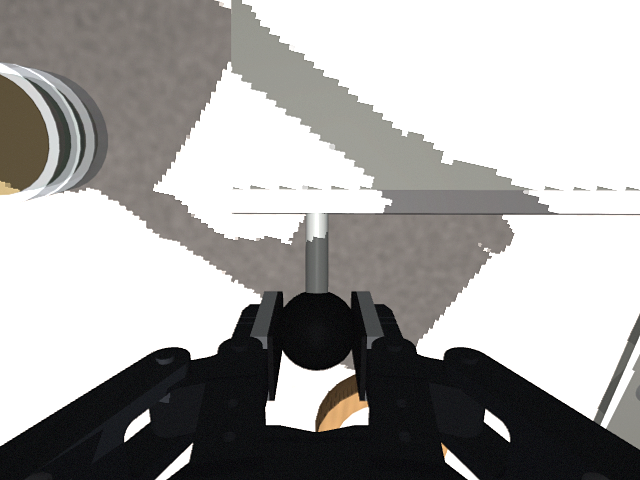

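The ball stays held at (316,330) and the flap is rising with it. I'll continue.

Emit:
send_rows(delta_pos=[[0,-0.007,-0.022],[0,-0.008,-0.021],[0,-0.009,-0.021],[0,-0.01,-0.02],[0,-0.012,-0.019]], angular=[[0,0,0],[0,0,0],[0,0,0],[0,0,0],[0,0,0]])

```text
clock: 8.78
position: [0.6394, -0.1699, 0.1335]
ee_rot: [-0.001, 0.994, 0.107, -0.001]
contact_force: [-5.7, -1.8, -1.1]
width: 0.0257
```

Emit:
send_rows(delta_pos=[[0,-0.013,-0.019],[0,-0.014,-0.018],[0,-0.015,-0.017],[0,-0.016,-0.016],[0,-0.017,-0.015]], angular=[[0,0,0],[0,0,0],[0,0,0],[0,0,0],[0,0,0]])

```text
clock: 9.2
position: [0.6332, -0.1409, 0.1678]
ee_rot: [0.0, 0.994, 0.107, -0.001]
contact_force: [-4.5, -2.2, -1.9]
width: 0.0258
```

Run:
```python
from h import *
import cv2
im=manip.get_image("wrist"); cv2.imwrite("pics/w6.png",cv2.convertScaleAbs(im,alpha=1.5))
s=st()[0];p=s["position"];print(p,s["contact_force"],s["width"])
d=p-fo;print("r",-d@yh,"z",d[2],"ang",np.arctan2(d[2]-.003,-d@yh))
s=manip.get_image("scene"); cv2.imwrite("pics/s6.png",s)
cv2.imwrite("pics/s6c.png",cv2.convertScaleAbs(cv2.resize(s[180:310,165:285],(552,598),interpolation=cv2.INTER_CUBIC),alpha=1.8))
t=manip.get_image("top"); cv2.imwrite("pics/t6.png",t)
```

```text
[ 0.6328749  -0.13948339  0.1690903 ] [-6.36251239 -1.84986504 -0.59587647] 0.025462966129830903
r 0.10446950565308073 z 0.12409030482436127 ang 0.8589521110772084
```

View pics/w6.png

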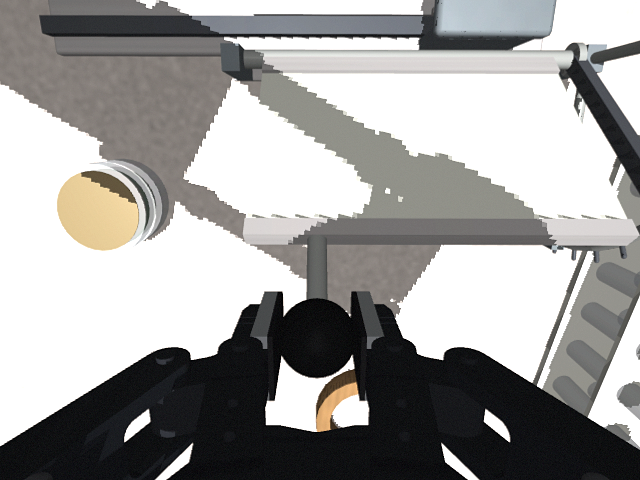

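View pics/s6c.png

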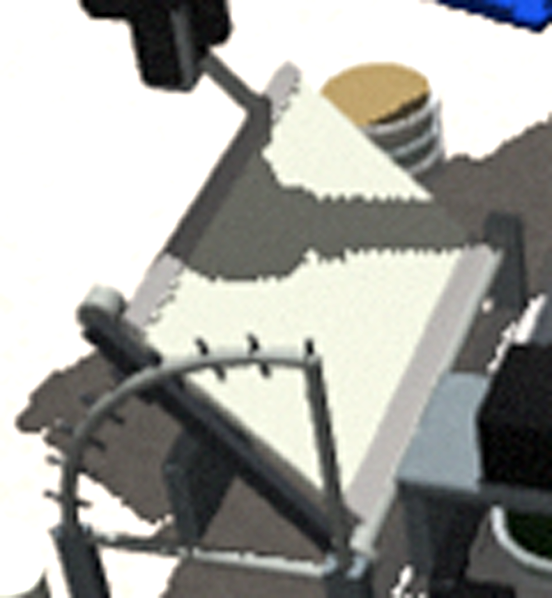

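Run:
```python
from h import *
import cv2
x0,y0,x1,y1,k=170,185,260,310,6
im=cv2.imread("pics/s6.png")[y0:y1,x0:x1]
im=cv2.convertScaleAbs(cv2.resize(im,None,fx=k,fy=k,interpolation=cv2.INTER_CUBIC),alpha=2)
im=im[:600*1+150]
im2=im.copy()
def L(I,x,r0,r1,a,c):
    q=[tuple(int(round(t)) for t in (proj("scene",fl(x,r,a))-[x0-.5,y0-.5])*k) for r in (r0,r1)]
    cv2.line(I,q[0],q[1],c,1)
for a,c in ((.78,(255,0,0)),(.86,(0,160,0)),(.94,(0,0,255))):
    L(im,.114,0,.128,a,c)
    L(im2,.1,0,.119,a,c)
o=np.hstack([im,im2]);o=o[150:]
o=cv2.resize(o,None,fx=.74,fy=.74);print(o.shape);cv2.imwrite("pics/s6o.png",o)
```

```text
(444, 799, 3)
```

View pics/s6o.png

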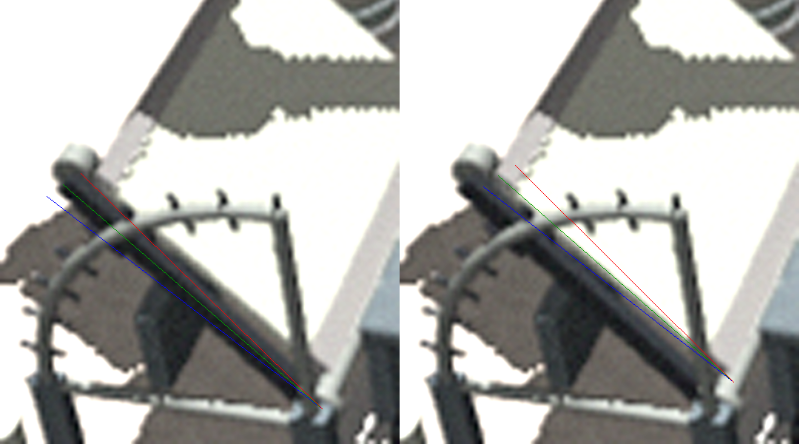

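Run:
```python
from h import *
import cv2
from scipy.optimize import brentq
def lineang(x,slope,u):  # find a such that projected line at flap x has slope dv/du
    f=lambda a:(lambda p,q:(q-p)[1]/(q-p)[0]-slope)(proj("scene",fl(x,.03,a)),proj("scene",fl(x,.12,a)))
    return brentq(f,.5,1.1)
g=cv2.cvtColor(cv2.imread("pics/scene0.png"),cv2.COLOR_BGR2GRAY).astype(float)
P=[]
for u in range(206,236):
    v0=220+ (265/6+ (u-165-230/6)*(440-270)/(430-230))  # approx centre
    vs=np.arange(int(v0)-8,int(v0)+10); col=g[vs,u]
    hi=np.percentile(col,85); w=np.clip(hi*.8-col,0,None)
    # contiguous around min
    i=np.argmin(np.where(np.abs(vs-v0)<5,col,999)); a=i
    while a>0 and w[a-1]>0:a-=1
    b=i
    while b<len(w)-1 and w[b+1]>0:b+=1
    c=(w[a:b+1]*vs[a:b+1]).sum()/w[a:b+1].sum(); P.append((u,c,b-a+1)); 
P=np.array(P);print(P.round(1).tolist())
m=slice(4,26);k=np.polyfit(P[m,0],P[m,1],1);r=P[:,1]-np.polyval(k,P[:,0]);print(k,r.round(1))
print("pointer ang",lineang(.114,k[0],0))
print(proj("scene",fl(.114,.03,.9)),np.polyval(k,proj("scene",fl(.114,.03,.9))[0]))
# flap near edge
g=cv2.cvtColor(cv2.imread("pics/s6.png"),cv2.COLOR_BGR2GRAY).astype(float)
im=cv2.imread("pics/s6.png")[188:248,215:285]
cv2.imwrite("pics/e.png",cv2.convertScaleAbs(cv2.resize(im,None,fx=9,fy=9,interpolation=cv2.INTER_NEAREST),alpha=1.3))
for a in (.8,.9): print(a,[proj("scene",fl(-.06,r,a)).round(1) for r in (0,.119)])
```

```text
[[206.0, 269.8, 10.0], [207.0, 270.5, 10.0], [208.0, 271.4, 10.0], [209.0, 272.4, 10.0], [210.0, 273.1, 9.0], [211.0, 274.0, 10.0], [212.0, 275.1, 9.0], [213.0, 275.8, 10.0], [214.0, 276.7, 10.0], [215.0, 277.8, 10.0], [216.0, 278.7, 10.0], [217.0, 279.4, 10.0], [218.0, 280.4, 10.0], [219.0, 281.3, 9.0], [220.0, 282.0, 9.0], [221.0, 283.0, 9.0], [222.0, 284.0, 9.0], [223.0, 284.8, 10.0], [224.0, 285.7, 10.0], [225.0, 286.8, 10.0], [226.0, 288.0, 10.0], [227.0, 288.9, 10.0], [228.0, 289.8, 10.0], [229.0, 290.4, 9.0], [230.0, 291.2, 9.0], [231.0, 292.2, 10.0], [232.0, 293.2, 9.0], [233.0, 294.1, 10.0], [234.0, 295.0, 10.0], [235.0, 296.2, 9.0]]
[ 0.91258947 81.470133  ] [ 0.3  0.2  0.1  0.2  0.   0.   0.1 -0.  -0.   0.1  0.1 -0.1  0.  -0.
 -0.2 -0.1 -0.1 -0.2 -0.2  0.   0.3  0.2  0.3 -0.  -0.1 -0.1  0.  -0.
  0.   0.3]
pointer ang 0.8943052906621475
[229.43868686 290.05782409] 290.85346316461437
0.8 [array([271.5, 235.9]), array([224.8, 194.4])]
0.9 [array([271.5, 235.9]), array([228.9, 191.4])]
```

View pics/e.png

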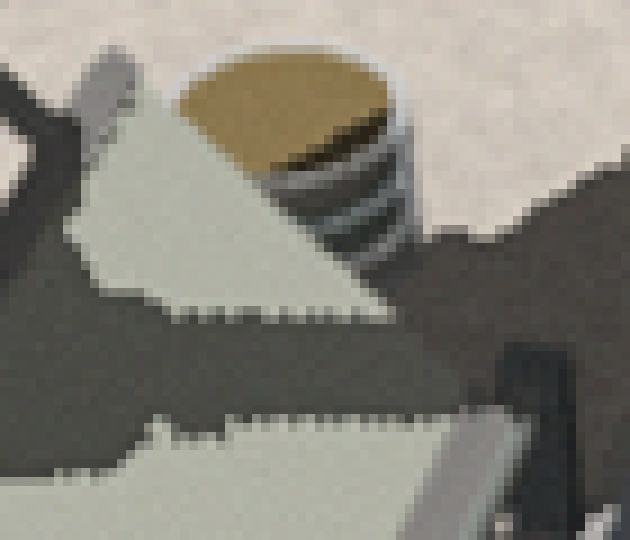

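```bash
cat > flapang.py <<'E'
from h import *
import cv2,sys
from scipy.optimize import brentq
def lineang(x,slope):
    f=lambda a:(lambda p,q:(q-p)[1]/(q-p)[0]-slope)(proj("scene",fl(x,.03,a)),proj("scene",fl(x,.11,a)))
    return brentq(f,.5,1.2)
im=cv2.imread(sys.argv[1]).astype(float)
d=im[...,0]-im[...,2]*.9   # cream: b close to r ; brown b<<r
P=[]
a=float(sys.argv[2])
for v in range(201,222):
    p0,p1=proj("scene",fl(-.06,0,a)),proj("scene",fl(-.06,.119,a))
    u0=p0[0]+(v-p0[1])*(p1-p0)[0]/(p1-p0)[1]
    us=np.arange(int(u0)-6,int(u0)+7)
    g=im[v,us,1]; w=np.diff(-g[:])   # green drop
    w=np.clip(w,0,None); i=np.argmax(w); s=slice(max(i-1,0),i+2)
    P.append((v,(w[s]*(us[:-1][s]+.5)).sum()/w[s].sum(),g[max(i-2,0)],u0))
P=np.array(P);k=np.polyfit(P[:,0],P[:,1],1)
for _ in range(3):
    r=P[:,1]-np.polyval(k,P[:,0]);m=abs(r)<max(1.5*np.median(abs(r)),.4);k=np.polyfit(P[m,0],P[m,1],1)
print(r.round(1),m.sum(),"off",(P[:,1]-P[:,3]).round(1)); print("flap ang",lineang(-.06,1/k[0]))
E
python3 flapang.py pics/s6.png .86
```

```text
[ 0.2  0.2  0.  -0.1 -0.   3.8 -0.1 -0.2 -0.2 -0.3 -0.4  0.1  0.1  0.2
 -0.1  0.  -0.   0.2 -0.1 -0.1  0.2] 20 off [-0.2 -0.2 -0.3 -0.3 -0.2  3.7 -0.2 -0.2 -0.1 -0.2 -0.2  0.3  0.3  0.4
  0.2  0.4  0.4  0.6  0.5  0.4  0.8]
flap ang 0.8293463256215058
```

Line fits in the scene picture put the pointer at about 0.89 rad. The flap is at 0.83 (edge slope) to 0.86 (TCP kinematics), so I'll raise it about 0.045 rad more.

Emit:
send_rows(delta_pos=[[0,-0.003,-0.003],[0,-0.004,-0.003],[0,-0.003,-0.003],[0,-0.003,-0.002],[0,0,0]], angular=[[0,0,0],[0,0,0],[0,0,0],[0,0,0],[0,0,0]])

```text
clock: 9.77
position: [0.632, -0.1358, 0.1721]
ee_rot: [-0.0, 0.994, 0.107, -0.001]
contact_force: [-5.6, -2.0, -1.0]
width: 0.0261
```

Emit:
send_rows(delta_pos=[[0,0,0],[0,0,0],[0,0,0],[0,0,0],[0,0,0]], angular=[[0,0,0],[0,0,0],[0,0,0],[0,0,0],[0,0,0]])

```text
clock: 10.18
position: [0.6321, -0.136, 0.1719]
ee_rot: [-0.0, 0.994, 0.107, -0.001]
contact_force: [-4.6, -2.4, -0.2]
width: 0.0259
```

```bash
python3 - <<'E'
from h import *
import cv2
im=manip.get_image("wrist"); cv2.imwrite("pics/w7.png",cv2.convertScaleAbs(im,alpha=1.5))
s=st()[0];p=s["position"];print(p,s["contact_force"],s["width"])
d=p-fo;print("ang",np.arctan2(d[2]-.003,-d@yh))
s=manip.get_image("scene"); cv2.imwrite("pics/s7.png",s)
cv2.imwrite("pics/s7c.png",cv2.convertScaleAbs(cv2.resize(s[185:335,165:355],(760,600),interpolation=cv2.INTER_CUBIC),alpha=1.8))
E
python3 flapang.py pics/s7.png .9
```

```text
[ 0.63210386 -0.13598637  0.17196626] [-4.99802222 -3.09945933 -0.79914124] 0.026004307069804163
ang 0.8876740676660999
[-0.  -0.5 -0.1 -0.4 -0.5  4.6 -0.6 -0.   0.   0.1  0.1 -0.   0.   0.2
  0.1 -0.3  0.1  0.1 -0.1 -0.  -0.1] 16 off [-0.9 -1.3 -0.9 -1.1 -1.1  4.  -1.2 -0.5 -0.4 -0.3 -0.3 -0.3 -0.2 -0.
 -0.1 -0.4  0.1  0.1 -0.   0.1  0.1]
flap ang 0.8680866735047
```

View pics/s7c.png

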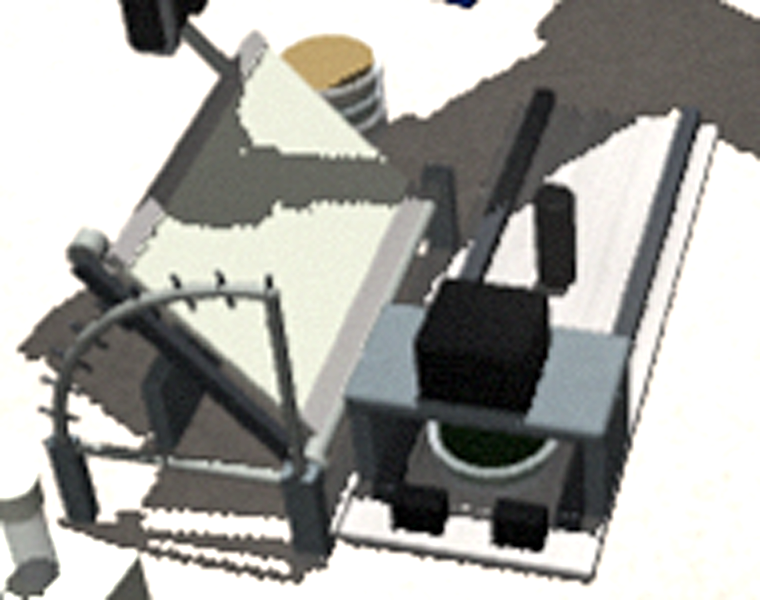

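View pics/w7.png

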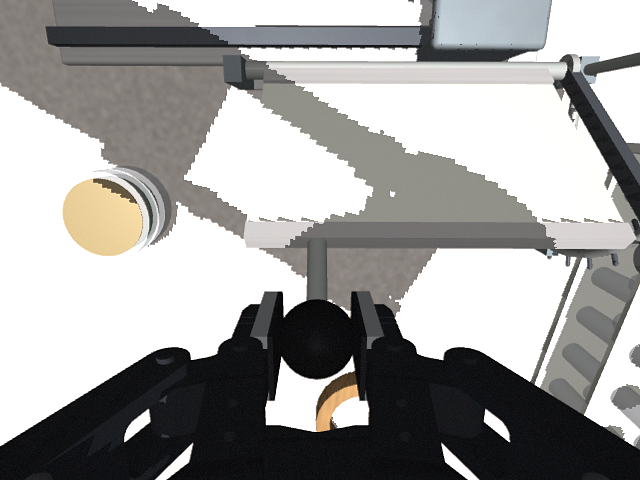

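Run:
```python
from h import *
c=manip.calibration("wrist")
for a in (.8,.86,.9,.94,1.0):
    p,q=[proj("wrist",fl(.114,r,a),c) for r in (.01,.09)]
    e,f=[proj("wrist",fl(-.06,r,a),c) for r in (0.02,.119)]
    print(a,p.round(),q.round(),(q-p)[0]/(q-p)[1],"tip r128",proj("wrist",fl(.114,.128,a),c).round(),"near edge",e.round(),f.round(), proj("wrist",fl(.1,.119,a),c).round())
import cv2
im=cv2.imread("pics/w7.png")[40:260,540:640];cv2.imwrite("pics/w7z.png",cv2.resize(im,None,fx=2.7,fy=2.7))
```

```text
0.8 [574.  81.] [629. 196.] 0.47805248187993354 tip r128 [664. 269.] near edge [265.  94.] [251. 251.] [623. 250.]
0.86 [575.  80.] [637. 188.] 0.5736276956244476 tip r128 [678. 260.] near edge [265.  92.] [248. 242.] [634. 242.]
0.9 [575.  80.] [642. 183.] 0.6475486720815768 tip r128 [688. 253.] near edge [265.  91.] [247. 235.] [641. 235.]
0.94 [576.  79.] [648. 177.] 0.7319249176704411 tip r128 [698. 246.] near edge [265.  89.] [245. 228.] [649. 228.]
1.0 [576.  78.] [656. 168.] 0.8843160574555502 tip r128 [713. 233.] near edge [265.  87.] [242. 216.] [661. 215.]
```

View pics/w7z.png

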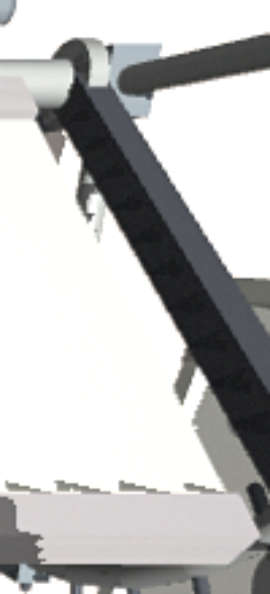

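The scene picture (s7c) shows the panel's far edge running along the pointer, from about (100,255) to (300,450), with the dish flat under the bridge. In the wrist picture, the pointer's edge slopes give about 0.87 rad and the scene fit gives 0.89. The flap is at 0.87 to 0.89, so they agree. I'll hold briefly, then hand in.

Emit:
send_rows(delta_pos=[[0,0,0],[0,0,0],[0,0,0],[0,0,0],[0,0,0]], angular=[[0,0,0],[0,0,0],[0,0,0],[0,0,0],[0,0,0]])

```text
clock: 10.7
position: [0.6321, -0.136, 0.1719]
ee_rot: [-0.0, 0.994, 0.107, -0.001]
contact_force: [-5.2, -1.0, -2.0]
width: 0.0258
```

```bash
python3 -c "
from rig import manip
s=manip.get_state();print(s['position'],s['width'],s['contact_force'])
print(manip.sign_off())"
```

```text
[ 0.63206334 -0.13600547  0.17193862] 0.02577722139353452 [-5.1928046  -1.00382817 -1.95430981]
the job is handed in; nothing more can be done
None
```

I slid the carrier home by its knob, raised the flap by its ball knob to the pointer's angle, and handed the job in at about 10.7 s with the flap still gripped. No verdict was reported.

- **Carrier:** it stopped against the stops, with the push force rising to about 11 N and no further motion. The knob measured 115.3 mm behind the bay, against 115 mm for home. The last scene picture shows the dish lying flat under the bridge.
- **Flap and pointer:** my pointer estimates disagree slightly, at 0.89 rad from the scene picture and about 0.87 from the wrist picture. The flap came out at 0.87 from its edge and 0.89 from the arm's position. Those differences are about 0.03 rad or less, within the 0.08 rad tolerance.
- **Grip:** the finger opening read 25.8 mm on the 28 mm ball, slightly less than expected. The ball did not slip during the lift or the hold.
- **Bystanders:** my moves kept clear of the pointer and the other items. The last pictures show nothing disturbed, but I did not re-measure each item's position.

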